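# Cover the parts tin with its nested lids, then lift off the outer lid

### The job

Pick up the two nested lids together by the inner lid's stem, lower them gently onto the medium tin until the inner lid is fully home in its mouth, and let go; then lift the outer lid alone, well clear of the stem, leaving the inner lid seated. Finish while still holding the outer lid level above the tin, ready for relabelling. Never part the lids before the inner one is home, leave the tin where it stands, and disturb nothing else on the bench.

Things in the scene. Friction and masses are not known exactly. Their poses are not given: they have to be found in the camera images.
- tin_rim (a point): The open round steel tin that the lids fit: 86 mm outside diameter, 80 mm mouth, 70 mm tall, about 0.85 kg, loose, with nuts in its lower third. Medium of the three open tins: the tall can is narrower and taller, the low tin wider and lower. This point is the centre of its mouth, level with the rim; z up.
- inner_stem (a point): Inner lid, steel, 0.16 kg: plug (74 mm dia., 12 mm deep, foot bevelled to 60) under a 90 mm flange 5 mm thick; central round stem 12 mm thick, 63 mm tall, its top 32 mm sticking out through the outer lid's collar (outer lid lies loose on the flange). Point: on the stem's axis, 16 mm below its top, 16 mm above the collar's top, 64 above the plug's foot, 52 above the rim when fully home. z up the stem.
- outer_collar (a point): Outer lid, steel, 0.17 kg, nested on the inner one: disc 102 mm dia., 5 mm thick, skirt 9 mm below it, central upright tube (collar) 28 mm outside, 18 inside, 26 tall, the stem loose inside. Point: on the axis halfway up the collar, 13 mm above the disc's top face, 27 above the skirt's edge; nested, 29 below the inner lid's point. It clears the stem after rising 72 mm. z up.
- tall_can: Bystander: open steel can, 72 mm diameter, 105 mm tall, holding brass nuts. It, the tin and the lids swap places from start to start. Origin at the centre of its underside.
- low_tin: Bystander: open low steel tin, 110 mm diameter, 34 mm tall, near the back. Origin at the centre of its underside.
- wrench: Bystander: steel wrench, 170 mm long, 38 mm wide, 8 mm high, lying on the bench among the task's things. Origin under its middle, x along it.
- caliper: Bystander: steel caliper with a black slide, 170 mm long, up to 40 mm wide, 10 mm high, lying on the bench among the task's things. Origin under its middle, x along it.
- tape_roll: Bystander: paper tape roll lying flat, 96 mm diameter, 30 mm high. Origin at the centre of its underside.
- jar: Bystander: closed clear jar with black cap, 70 mm diameter, 95 mm tall. Origin at the centre of its underside.
- small_bin: Bystander: small open blue plastic bin, 150 x 100 x 60 mm. Origin at the centre of its underside.
Mind the look-alikes: they are no part of the job. What is shaped like the part that bears outer_collar but purple is not meant.

How it is judged (in metres and radians):
On the way, in this order (a step that is already met when the one before it is completed fails the run):
1. both lids are carried together, nested, clear of the bench (height (world z) of inner_stem above 0.1 m and z of outer_collar in the frame of inner_stem between -0.034 and -0.024 m and contact force between the fingers and inner_lid above 0.5 N), for 0.2 s.
2. the nested lids sit on the tin, the inner one fully home, and are let go (z of inner_stem in the frame of tin_rim between 0.046 and 0.0555 m and horizontal distance between inner_stem and tin_rim below 0.009 m and angle between the z axis of inner_stem and the z axis of tin_rim, either way round below 0.06 rad and z of outer_collar in the frame of inner_stem between -0.034 and -0.024 m and contact force between the fingers and inner_lid below 0.2 N and contact force between the fingers and outer_lid below 0.2 N), for 0.2 s.
At the end, for the whole second after the job is handed in: Inner lid home on the rim (4 mm in height, 9 mm sideways, 0.06 rad); outer lid held still above the tin (60 mm sideways), level within 0.25 rad, skirt 8 mm or more above the stem, touching neither inner lid nor tin; arm off the inner lid; tin upright within 30 mm of its start (z of inner_stem in the frame of tin_rim between 0.046 and 0.0555 m and horizontal distance between inner_stem and tin_rim below 0.009 m and angle between the z axis of inner_stem and the z axis of tin_rim, either way round below 0.06 rad and z of outer_collar in the frame of inner_stem above 0.051 m and horizontal distance between outer_collar and tin_rim below 0.06 m and angle between outer_collar's own z axis and vertical below 0.25 rad and linear speed of outer_lid below 0.04 m/s and contact force between the fingers and outer_lid above 0.5 N and contact force between outer_lid and inner_lid below 0.1 N and contact force between outer_lid and tin below 0.1 N and contact force between the arm and inner_lid below 0.2 N and angle between tin_rim's own z axis and vertical below 0.05 rad and height (world z) of tin_rim below 0.075 m and distance of tin_rim from where it was at the start of the episode below 0.03 m); the arm keeps its last pose, push and grip.
It fails at once if the lids come apart while the inner lid is not home in the tin ((z of outer_collar in the frame of inner_stem above -0.016 m or horizontal distance between outer_collar and inner_stem above 0.03 m) and not (z of inner_stem in the frame of tin_rim between 0.046 and 0.0555 m and horizontal distance between inner_stem and tin_rim below 0.009 m and angle between the z axis of inner_stem and the z axis of tin_rim, either way round below 0.06 rad)).
It fails at once if the lids are dropped onto the tin (linear speed of inner_lid above 0.4 m/s and horizontal distance between inner_stem and tin_rim below 0.08 m and contact force between the fingers and inner_lid below 0.2 N).
It fails at once if the inner lid is rammed onto the tin (contact force between inner_lid and tin above 40 N).
It fails at once if the tin is tipped or pushed away (angle between tin_rim's own z axis and vertical above 0.2 rad or distance of tin_rim from where it was at the start of the episode above 0.03 m).
It fails at once if another thing on the bench is disturbed (distance of any of tall_can, low_tin, wrench, caliper, tape_roll, jar, small_bin from where it was at the start of the episode above 0.02 m or angle between any of tall_can, low_tin, wrench, caliper, tape_roll, jar, small_bin's own z axis and vertical above 0.3 rad).
It also fails if it takes over 53 s, if anything falls off the work surface, if the arm or the gripper's body presses on something with over 40 N, if the wrist force passes 120 N, or if a joint passes its speed limit or range.

### The arm

A 6-joint arm with a two-finger parallel gripper is mounted at the origin on the work surface. World frame = base frame: x ahead of the robot, y to its left, z up, the work surface at z = 0. Lengths are in mm, angles in rad, forces in N, time in s.
With the tool pointing down it reaches from about 350 to 875 mm from the base axis. Payload 4.2 kg.
Tool frame: the origin (TCP) lies at the very end of the fingers, on their centre line; the grasp point (between the pads) lies 19 mm behind it; z points along the fingers, y is the line along which they close (so a half turn about z gives the same grasp; the last joint's range is limited). The gripper opens to 87 mm and grips with 3 to 60 N. Pads are 19 mm wide; open, the fingers measure 117 mm over their backs; the gripper's body (75 mm by 190 mm) begins 51 mm behind the grasp point.
Start: joints at [-0.914, 0.385, 0.008, 0, -1.194, -0.259], TCP at [242.132, -576.169, 222.55] pointing down, gripper open.
Joint ranges: [-3.14, 3.14], [-1.21, 2.06], [-1.07, 1.41], [-3.16, 2.05], [-2.99, -0.16], [-3.1, 3.1]. Speed limits (rad/s): [2.79, 2.79, 3.14, 3.14, 3.14, 3.14].

### API

Orientations are given as a 3x3 rotation matrix whose columns are the frame's x, y, z axes.
In Python, from plant import arm, viewer gives the robot as it stands.
- The arm moves only by the tool play_rows, never from a script. Its argument "motion" is a list that holds one entry, the list of rows, each a list of 7 numbers: the closure, from -1 (fully open) to 1 (shut), then the shift along the tool's x, y, z in cm, then the turn, a rotation vector about the tool's x, y, z in degrees. In form: [[[claw, tx, ty, tz, ax, ay, az], ...]]. A call has 1 to 10 rows; each row shifts and turns the commanded pose from where the row before left it, along the tool's axes as they then stand; what a row does not reach is not made up. A row lasts 1/10 s, in which the tool goes at most 50 mm and 8.59 degrees, less where a joint would pass 70% of its speed; a pose out of reach is approached as far as the arm can. A call is refused whole if a number of a shift passes 5 or a number of a turn 8.59, either way. A call with a gripper value outside its range is refused whole. The fingers move at their own pace and stop on an object; "force" is the grip in N (left out, the last holds). Time passes only in rows, so rows that do not move let the fingers close. It gives the time, the measured TCP pose, the force, the opening and the grip force at its end, in the units of the state.
- arm.observe(): the state, without advancing time (a new reading comes with each control period).
- viewer.snapshot(name): name is "side" or "top" or "wrist"; returns the picture (400x640x3 uint8, blue, green, red); there is no depth.
- viewer.camera_model(name): a dict with "mtx" (3x3 intrinsics, pixels), "R" (3x3) and "t" (3): a world point X has camera coordinates R X + t; the wrist camera has in their place "T_tool_cam" (4x4, takes a point from camera to tool coordinates, whose origin is the TCP and whose axes are the flange's). Camera axes: x right, y down, z forward; pixel columns grow to the right and rows downward; lengths in mm; the calibration is good to about 2 mm. A picture is of the moment at which its call begins: read the wrist's pose just before it. camera_model takes no time and is no camera call.
- arm.hand_in(): hands the job in; it is judged then, once.
Trained networks look in the newest picture that a camera, given by its name, has taken for a name from the list of things; names that differ only in an ending like _2 or _b are one class to them, and where a whole thing is asked for, a point or a joint stands for the part that bears it (a point fixed in the world has none). Each returns a list of dicts, best first, with "score" (0 to 1); they miss things now and then, are a little off and sometimes report something else, mostly with a low value. They report only what shows in the picture. A call takes as long as a camera call. They do not tell look-alikes from the thing itself.
- viewer.silhouettes(camera, query): "region" (400x640 bool, what is visible of it) and "position" ([column, row] in pixels, amid what is visible of it).
The state is a dict: "time": time; "joints": joint angles; "qd": joint speeds; "effort": joint torques, N m; "eef_pos": TCP position; "tool_rot": TCP orientation; "contact_force": force on the tool from outside, world axes, zero at the start; "wrist_torque": the same for the moment, N m; "grip_width": opening from 0.0 (shut) to 1.0 (fully open); "grip_force": force on a finger pad.
Only numpy, scipy, OpenCV 4.12 (cv2) and the standard library are available. Lean on these libraries where they do the work, as an engineer would, in place of code of your own. Each camera call takes 0.05 s, during which the arm holds its last target. There are 200 camera calls.

## Working session

There is one attempt and no reset: what is moved stays moved. The work goes in short steps, Python scripts to look and compute and a tool call to move; the robot and the scene stay as the last step left them, time stands still between calls to the robot, and variables do not carry over. Pictures are saved under pics/ and viewed, at most 10 in all, crops included, and the job is handed in when it is done.

Besides the shell and the picture viewer there is one more tool, called after "Emit:" as name(argument=value, ...) on one line, values as JSON. play_rows: Moves the arm, as the interface text tells. Its arguments: {"type":"object","properties":{"motion":{"type":"array","items":{"type":"array","items":{"type":"array","items":{"type":"number"}}}},"force":{"type":"number"}},"required":["motion"]}

```bash
mkdir -p pics; ls; cat > h.py <<'E'
import numpy as np, cv2
from plant import arm, viewer
def cam(name,s=None):
    m=viewer.camera_model(name); K=np.array(m["mtx"])
    if "R" in m: return K,np.array(m["R"]),np.array(m["t"]).ravel()
    s=s or arm.observe(); T=np.eye(4); T[:3,:3]=s["tool_rot"]; T[:3,3]=s["eef_pos"]
    W=np.linalg.inv(T@np.array(m["T_tool_cam"])); return K,W[:3,:3],W[:3,3]
def plane(c,px,z):
    K,R,t=c; d=R.T@np.linalg.inv(K)@np.array([px[0],px[1],1.]); o=-R.T@t
    return o+d*(z-o[2])/d[2]
def proj(c,X):
    K,R,t=c; p=K@(R@np.asarray(X,float)+t); return p[:2]/p[2]
def tri(obs):
    A=[];
    for (K,R,t),p in obs:
        P=K@np.c_[R,t]; A+= [p[0]*P[2]-P[0],p[1]*P[2]-P[1]]
    A=np.array(A); A/=np.linalg.norm(A[:,:3],axis=1)[:,None]
    return np.linalg.lstsq(A[:,:3],-A[:,3],rcond=None)[0]
E
python3 - <<'E'
from h import *
s=arm.observe(); print({k:np.round(v,3).tolist() for k,v in s.items()})
ims=[]
for n in ["side","top","wrist"]:
    im=viewer.snapshot(n).copy(); c=cam(n,s)
    cv2.imwrite(f"pics/{n}0.png",im)
    print(n,"campos",np.round(-c[1].T@c[2]))
    for q in ["tin_rim","inner_stem","outer_collar","tall_can","low_tin","wrench","caliper","tape_roll","jar","small_bin"]:
        for d in viewer.silhouettes(n,q)[:3]:
            r=np.array(d["region"]); ys,xs=np.where(r)
            if len(xs)==0: continue
            print(n,q,round(d["score"],2),np.round(d["position"]).tolist(),[xs.min(),ys.min(),xs.max(),ys.max()],np.round(plane(c,d["position"],30))[:2].tolist())
E
```

```text
pics
{'time': 0.0, 'joints': [-0.914, 0.386, 0.007, -0.001, -1.194, -0.259], 'qd': [0.002, 0.001, 0.002, -0.0, 0.0, -0.001], 'effort': [0.0, -39.066, 18.741, 4.22, 0.011, -0.0], 'eef_pos': [241.888, -575.635, 221.475], 'tool_rot': [[-0.922, -0.387, -0.001], [-0.387, 0.922, 0.002], [0.0, 0.002, -1.0]], 'contact_force': [-0.282, -0.22, -0.286], 'wrist_torque': [0.004, 0.008, 0.041], 'grip_force': 0.0, 'grip_width': 1.003}
side campos [ 529.  836. 1076.]
side tin_rim 0.67 [260.0, 150.0] [np.int64(250), np.int64(142), np.int64(275), np.int64(164)] [763.0, -257.0]
side tin_rim 0.66 [330.0, 159.0] [np.int64(316), np.int64(144), np.int64(339), np.int64(173)] [499.0, -220.0]
side inner_stem 0.33 [328.0, 160.0] [np.int64(316), np.int64(144), np.int64(339), np.int64(173)] [506.0, -213.0]
side outer_collar 0.95 [374.0, 206.0] [np.int64(361), np.int64(194), np.int64(389), np.int64(219)] [351.0, 3.0]
side outer_collar 0.93 [277.0, 221.0] [np.int64(264), np.int64(208), np.int64(294), np.int64(234)] [671.0, 72.0]
side outer_collar 0.69 [324.0, 207.0] [np.int64(310), np.int64(195), np.int64(339), np
[... 1577 characters left out ...]
)] [504.0, 267.0]
top low_tin 0.91 [242.0, 131.0] [np.int64(223), np.int64(115), np.int64(257), np.int64(149)] [733.0, 267.0]
top wrench 0.59 [361.0, 204.0] [np.int64(359), np.int64(184), np.int64(370), np.int64(231)] [494.0, -112.0]
top caliper 0.88 [285.0, 203.0] [np.int64(282), np.int64(182), np.int64(291), np.int64(233)] [499.0, 128.0]
top tape_roll 0.77 [406.0, 110.0] [np.int64(389), np.int64(107), np.int64(420), np.int64(137)] [793.0, -263.0]
top jar 0.75 [464.0, 173.0] [np.int64(449), np.int64(162), np.int64(477), np.int64(187)] [586.0, -440.0]
top small_bin 0.69 [190.0, 180.0] [np.int64(170), np.int64(152), np.int64(209), np.int64(202)] [578.0, 431.0]
wrist campos [ 167. -607.  385.]
```

```bash
python3 -c "
import cv2,numpy as np
a=[cv2.imread(f'pics/{n}0.png') for n in ['side','top']]
cv2.imwrite('pics/st.png',cv2.resize(np.vstack(a),(480,600),interpolation=cv2.INTER_AREA))"
```

```text
(no output)
```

View pics/top0.png

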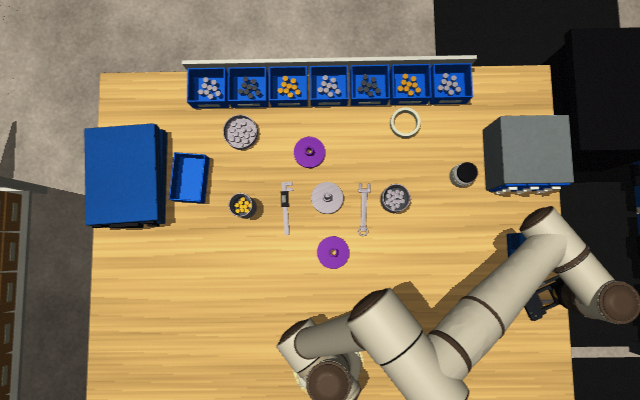

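View pics/side0.png

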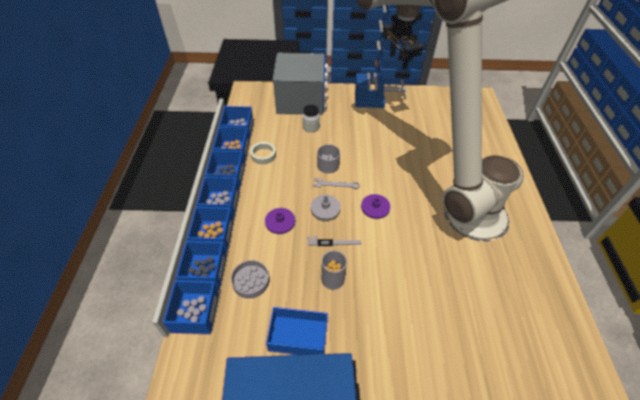

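The top view shows the grey nested lids at about (327,198), between the wrench (363,207) and caliper (285,205). The medium tin is at (395,199). The purple look-alikes are at (309,152) and (333,252), and the brass-nut tall can is at (242,206). The side view agrees, with the lids at (325,207) and the tin at (328,158). I'll move in for a wrist view.

Emit:
play_rows(motion=[[[-1,-3.9,2.9,-0.4,0,0,0],[-1,-3.9,2.9,-0.4,0,0,0],[-1,-3.9,2.9,-0.4,0,0,0],[-1,-3.9,2.9,-0.4,0,0,0],[-1,-3.9,2.9,-0.4,0,0,0],[-1,-3.9,2.9,-0.4,0,0,0],[-1,-3.9,2.9,-0.4,0,0,0],[-1,-3.9,2.9,-0.4,0,0,0],[-1,-3.9,2.9,-0.4,0,0,0],[-1,-3.9,2.9,-0.4,0,0,0]]])

```text
time: 2.65
eef_pos: [490.0, -155.8, 263.2]
tool_rot: [[-0.922, -0.388, 0.001], [-0.388, 0.922, -0.0], [-0.001, -0.001, -1.0]]
contact_force: [1.5, -0.5, -0.7]
grip_width: 1.0
grip_force: 0.0
```

Emit:
play_rows(motion=[[[-1,0,0,0,0,0,7.6],[-1,0,0,0,0,0,7.6],[-1,0,0,0,0,0,7.6],[-1,0,0,0,0,0,0],[-1,0,0,0,0,0,0]]])

```text
time: 3.15
eef_pos: [489.3, -157.8, 262.6]
tool_rot: [[-1.0, -0.003, 0.0], [-0.003, 1.0, -0.0], [-0.0, -0.0, -1.0]]
contact_force: [-0.2, -0.6, 0.0]
grip_width: 1.001
grip_force: 0.0
```

```bash
cat > look.py <<'E'
from h import *
import sys,pickle
tag=sys.argv[1]; s=arm.observe(); c=cam("wrist",s)
print(np.round(s["time"],2),np.round(s["eef_pos"],1),np.round(s["tool_rot"],3).tolist(),"cam",np.round(-c[1].T@c[2]),"axis",np.round(c[1][2],2))
im=viewer.snapshot("wrist").copy(); cv2.imwrite(f"pics/{tag}.png",im)
for q in sys.argv[2:]:
    for i,d in enumerate(viewer.silhouettes("wrist",q)[:3]):
        r=np.array(d["region"]); ys,xs=np.where(r)
        if len(xs)==0: continue
        print(q,round(d["score"],2),np.round(d["position"]).tolist(),[int(v) for v in (xs.min(),ys.min(),xs.max(),ys.max())],np.round(plane(c,d["position"],45))[:2].tolist(), im[r].mean(0).round())
pickle.dump((c,im),open(f"{tag}.pkl","wb"))
E
python3 look.py w1 tin_rim inner_stem outer_collar
```

```text
3.15 [ 489.3 -157.8  262.6] [[-1.0, -0.003, 0.0], [-0.003, 1.0, -0.0], [-0.0, -0.0, -1.0]] cam [ 408. -158.  426.] axis [ 0.29 -0.   -0.96]
tin_rim 0.79 [264.0, 189.0] [223, 147, 303, 230] [508.0, -219.0] [79. 78. 87.]
inner_stem 0.51 [454.0, 200.0] [441, 189, 466, 209] [521.0, 3.0] [ 95.  97. 110.]
outer_collar 0.92 [466.0, 267.0] [442, 257, 483, 286] [608.0, 29.0] [116.  51. 104.]
outer_collar 0.57 [438.0, 183.0] [398, 147, 483, 228] [501.0, -18.0] [143. 144. 161.]
```

View pics/w1.png

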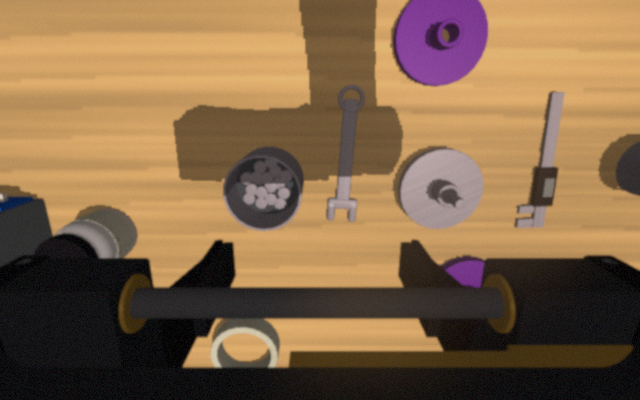

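The wrist view shows the tin (nuts, grey) at (264,189). The grey nested lids are at (440,188) with the stem around (450,195). I'll take a second view, then fit the known shapes.

Emit:
play_rows(motion=[[[-1,0,4,0,0,0,0],[-1,0,4,0,0,0,0],[-1,0,4,0,0,0,0],[-1,0,0,0,0,0,0],[-1,0,0,0,0,0,0]]])

```text
time: 3.85
eef_pos: [489.4, -37.1, 262.7]
tool_rot: [[-1.0, -0.002, 0.0], [-0.002, 1.0, -0.0], [-0.0, -0.0, -1.0]]
contact_force: [-0.4, -1.1, 0.9]
grip_width: 1.005
grip_force: 0.0
```

```bash
cat >> look.py <<'E'
sel={}
for q in ("tin_rim","outer_collar","inner_stem"):
    for d in viewer.silhouettes("wrist",q):
        r=np.array(d["region"])
        col=im[r].mean(0)
        if abs(col[0]-col[1])<15 and r.sum()>(100 if q=="inner_stem" else 2500) and q not in sel: sel[q]=r
pickle.dump((c,im,sel),open(f"{tag}.pkl","wb")); print({k:int(v.sum()) for k,v in sel.items()})
E
python3 look.py w2 tin_rim inner_stem outer_collar
```

```text
3.85 [489.4 -37.1 262.7] [[-1.0, -0.002, 0.0], [-0.002, 1.0, -0.0], [-0.0, -0.0, -1.0]] cam [408. -37. 426.] axis [ 0.29 -0.   -0.96]
tin_rim 0.78 [160.0, 188.0] [111, 145, 210, 230] [508.0, -220.0] [86. 86. 95.]
inner_stem 0.53 [347.0, 204.0] [339, 188, 353, 209] [526.0, -2.0] [106. 106. 119.]
outer_collar 0.89 [341.0, 184.0] [301, 147, 384, 229] [503.0, -9.0] [140. 139. 155.]
outer_collar 0.74 [330.0, 38.0] [286, 0, 377, 85] [349.0, -24.0] [89. 34. 76.]
outer_collar 0.6 [376.0, 272.0] [343, 256, 401, 324] [616.0, 37.0] [125.  56. 113.]
{'tin_rim': 6383, 'outer_collar': 5086, 'inner_stem': 218}
```

View pics/w2.png

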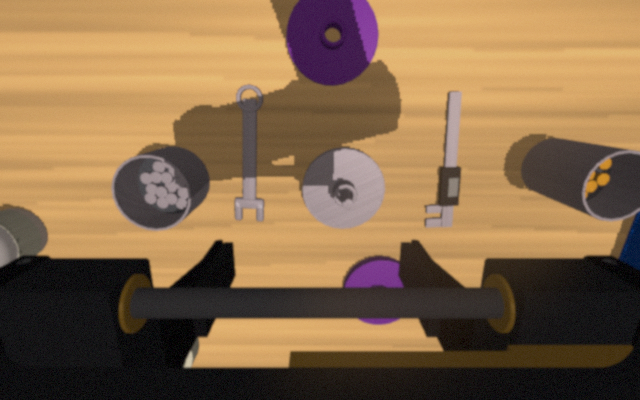

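```bash
cat > fit.py <<'E'
from h import *
import pickle
from scipy.optimize import least_squares
C=[pickle.load(open(f"w{i}.pkl","rb"))[0] for i in (1,2)]
a=np.linspace(0,2*np.pi,180)
def box(c,x,y,zs,r):
    P=np.array([proj(c,(x+r*np.cos(t),y+r*np.sin(t),z)) for z in zs for t in a]); return np.r_[P.min(0),P.max(0)]
def fit(bs,r,dz,z0):
    f=lambda p:np.concatenate([box(c,p[0],p[1],(p[2],p[2]-dz if dz else 0),r)-(np.array(b)+[0,0,1,1]) for c,b in zip(C,bs)])
    s=least_squares(f,z0); print(np.round(s.x,1),np.round(s.fun,1)); 
    return s.x
fit([[223,147,303,230],[111,145,210,230]],43,0,[515,-207,70])
fit([[398,147,483,228],[301,147,384,229]],51,14,[510,-5,22])
st=[(454,199),(347,201)]
im1=pickle.load(open("w1.pkl","rb"))[1]; im2=pickle.load(open("w2.pkl","rb"))[1]
a=cv2.resize(im1[140:236,392:490],None,fx=4,fy=4,interpolation=cv2.INTER_CUBIC)
b=cv2.resize(im2[140:236,295:393],None,fx=4,fy=4,interpolation=cv2.INTER_CUBIC)
cv2.imwrite("pics/crop.png",np.hstack([a,b]))
for z in (22,48,80): print(z,[np.round(proj(c,(515,-3,z)),1).tolist() for c in C])
E
python3 fit.py
```

```text
[ 507.8 -217.2   71.1] [-0.3 -1.   0.3  0.3  0.3  0.7 -0.3 -0. ]
[514.9  -5.3  26.3] [-0.5  0.2  0.3  0.7  0.3 -0.2 -0.  -0.7]
22 [[442.6, 189.9], [344.7, 189.6]]
48 [[450.5, 195.7], [346.4, 195.3]]
80 [[461.8, 204.0], [348.9, 203.5]]
```

View pics/crop.png

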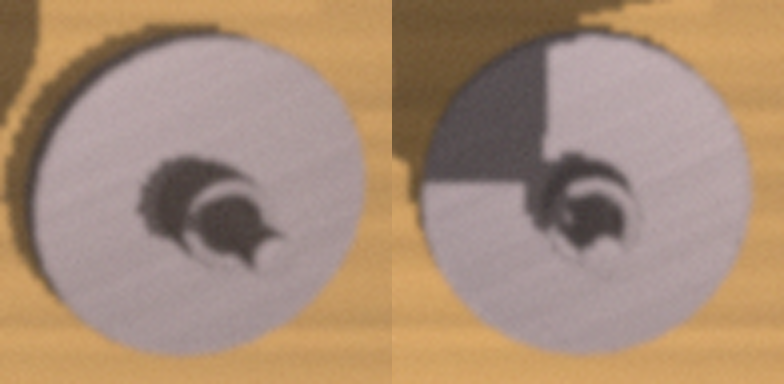

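The crop shows the collar ring and stem top inside the lid disc at (458,204) in w1 and (348,202.5) in w2. The fits are plausible: tin rim (508,-217,71) and lids (514.5,-5). The heights come out near 70 and 22, as they should. I'll approach to above the stem.

Emit:
play_rows(motion=[[[-1,-0.5,0.6,3,0,0,0],[-1,-0.5,0.7,3,0,0,0],[-1,-0.5,0.6,3,0,0,0],[-1,-0.5,0.7,3,0,0,0],[-1,-0.5,0.6,3,0,0,0],[-1,0,0,0,0,0,0],[-1,0,0,0,0,0,0]]])

```text
time: 4.9
eef_pos: [514.6, -6.2, 112.8]
tool_rot: [[-1.0, 0.0, -0.001], [0.0, 1.0, -0.001], [0.001, -0.001, -1.0]]
contact_force: [0.1, -0.0, 0.3]
grip_width: 0.996
grip_force: 0.0
```

```bash
python3 look.py w3 inner_stem outer_collar; python3 - <<'E'
from h import *
import pickle
c,im,_=pickle.load(open("w3.pkl","rb"))
for z in (22,48,80): print(z,np.round(proj(c,(514.5,-5,z)),1))
E
```

```text
4.9 [514.6  -6.2 112.8] [[-1.0, 0.0, -0.001], [0.0, 1.0, -0.001], [0.001, -0.001, -1.0]] cam [433.  -6. 276.] axis [ 0.29 -0.   -0.96]
inner_stem 0.86 [320.0, 228.0] [310, 208, 328, 245] [523.0, -4.0] [ 95.  93. 104.]
outer_collar 0.83 [296.0, 14.0] [232, 0, 358, 42] [384.0, -19.0] [127.  48. 108.]
outer_collar 0.68 [318.0, 197.0] [255, 141, 382, 266] [500.0, -5.0] [103. 103. 114.]
outer_collar 0.67 [376.0, 336.0] [324, 319, 431, 350] [617.0, 42.0] [144.  52. 123.]
{'tin_rim': 11599, 'outer_collar': 11932, 'inner_stem': 632}
22 [318.7 206.9]
48 [318.8 218. ]
80 [319.1 235.3]
```

View pics/w3.png

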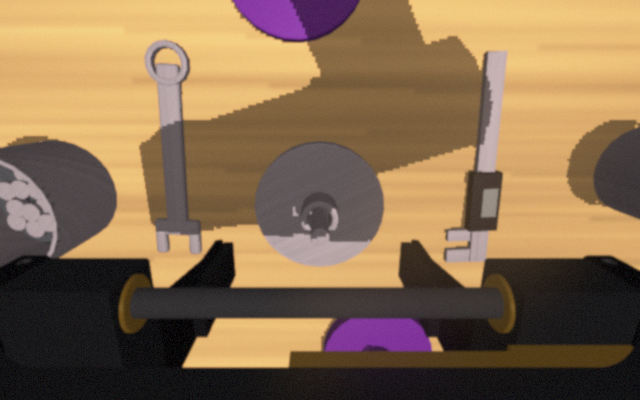

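The stem is centred at column 319 between the fingers, and its predicted top matches. I'll descend to TCP z of about 53, which is above the collar top, and close.

Emit:
play_rows(motion=[[[-1,0,0.1,2,0,0,0],[-1,0,0,2,0,0,0],[-1,0,0,1.5,0,0,0],[-1,0,0,0.5,0,0,0],[-1,0,0,0,0,0,0],[-1,0,0,0,0,0,0]]])

```text
time: 5.8
eef_pos: [515.1, -4.6, 53.5]
tool_rot: [[-1.0, -0.0, 0.002], [-0.0, 1.0, 0.0], [-0.002, 0.0, -1.0]]
contact_force: [-0.6, 0.8, 1.2]
grip_width: 0.997
grip_force: 0.0
```

Emit:
play_rows(motion=[[[1,0,0,0,0,0,0],[1,0,0,0,0,0,0],[1,0,0,0,0,0,0],[1,0,0,0,0,0,0],[1,0,0,0,0,0,0],[1,0,0,0,0,0,0],[1,0,0,0,0,0,0],[1,0,0,0,0,0,0],[1,0,0,0,0,0,0],[1,0,0,0,0,0,0]]], force=35)

```text
time: 6.8
eef_pos: [514.4, -4.7, 52.5]
tool_rot: [[-1.0, 0.0, -0.0], [0.0, 1.0, -0.0], [0.0, -0.0, -1.0]]
contact_force: [0.3, -0.7, -0.0]
grip_width: 0.17
grip_force: 0.0
```

Emit:
play_rows(motion=[[[1,0,0,0,0,0,0],[1,0,0,0,0,0,0],[1,0,0,0,0,0,0]]])

```text
time: 7.1
eef_pos: [514.4, -4.6, 52.5]
tool_rot: [[-1.0, 0.0, 0.0], [0.0, 1.0, 0.0], [-0.0, 0.0, -1.0]]
contact_force: [0.7, 1.0, -0.8]
grip_width: 0.122
grip_force: 35.0
```

Emit:
play_rows(motion=[[[1,0,0,-0.5,0,0,0],[1,0,0,-1.5,0,0,0],[1,0,0,-2,0,0,0],[1,0,0,-2,0,0,0],[1,0,0,-2,0,0,0],[1,0,0,-2,0,0,0],[1,0,0,-1,0,0,0],[1,0,0,0,0,0,0],[1,0,0,0,0,0,0]]])

```text
time: 8.0
eef_pos: [513.5, -4.8, 161.7]
tool_rot: [[-1.0, 0.001, -0.002], [0.001, 1.0, 0.0], [0.002, 0.0, -1.0]]
contact_force: [0.1, 0.4, -4.3]
grip_width: 0.121
grip_force: 35.0
```

Stem gripped at 35 N and both lids lifted. I'll carry them towards the tin, stop short, and check.

Emit:
play_rows(motion=[[[1,0,-1.5,0,0,0,0],[1,0,-2.5,0,0,0,0],[1,0,-2.5,0,0,0,0],[1,0,-2.5,0,0,0,0],[1,0,-1.5,0,0,0,0],[1,0.2,-0.5,0,0,0,0],[1,0,0,0,0,0,0],[1,0,0,0,0,0,0]]])

```text
time: 8.8
eef_pos: [512.2, -114.3, 162.3]
tool_rot: [[-1.0, -0.0, -0.0], [-0.0, 1.0, 0.0], [0.0, 0.0, -1.0]]
contact_force: [-0.4, 0.1, -3.5]
grip_width: 0.119
grip_force: 35.0
```

```bash
python3 look.py w4 tin_rim inner_stem outer_collar; python3 - <<'E'
from h import *
import pickle
c,im,_=pickle.load(open("w4.pkl","rb"))
e=arm.observe()["eef_pos"]
for z in (-30.5,-4.5,27): print(z,np.round(proj(c,e+[0,0,z]),1))
E
```

```text
8.8 [ 512.2 -114.3  162.3] [[-1.0, -0.0, -0.0], [-0.0, 1.0, 0.0], [0.0, 0.0, -1.0]] cam [ 430. -115.  326.] axis [ 0.29 -0.   -0.96]
tin_rim 0.62 [193.0, 193.0] [131, 136, 254, 250] [508.0, -221.0] [80. 79. 88.]
inner_stem 0.88 [318.0, 268.0] [305, 243, 327, 286] [579.0, -114.0] [73. 72. 80.]
inner_stem 0.37 [314.0, 102.0] [296, 52, 331, 154] [434.0, -117.0] [135. 135. 149.]
outer_collar 0.88 [427.0, 18.0] [369, 0, 492, 54] [373.0, -33.0] [151.  65. 134.]
outer_collar 0.8 [490.0, 332.0] [469, 278, 515, 359] [649.0, 55.0] [133.  56. 119.]
outer_collar 0.64 [316.0, 208.0] [236, 153, 400, 261] [522.0, -116.0] [ 94.  93. 103.]
{'tin_rim': 10622, 'outer_collar': 13257, 'inner_stem': 836}
-30.5 [317.2 237.4]
-4.5 [317.2 256.2]
27 [317.3 287. ]
```

View pics/w4.png

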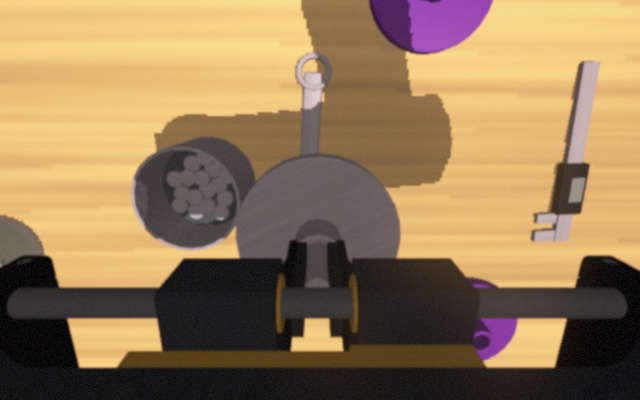

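The view shows the lids held level, disc columns 236–400 with its top edge at row 153. The tin rim is visible on the left, around (187,199).

```bash
cat > fit2.py <<'E'
from h import *
import pickle,sys
from scipy.optimize import least_squares
B={"w1":[223,147,303,230],"w2":[111,145,210,230],"w4":[131,136,None,250]}
C={k:pickle.load(open(k+".pkl","rb"))[0] for k in B}
a=np.linspace(0,2*np.pi,180)
def box(c,x,y,zs,r):
    P=np.array([proj(c,(x+r*np.cos(t),y+r*np.sin(t),z)) for z in zs for t in a]); return np.r_[P.min(0),P.max(0)]
def f(p,ks=B):
    o=[]
    for k in ks:
        m=box(C[k],p[0],p[1],(p[2],0),43)
        o+=[m[i]-(B[k][i]+(i>1)) for i in range(4) if B[k][i] is not None]
    return np.array(o)
for ks in (list(B),["w4"],["w2"],["w1"]):
    if len(ks)>1: s=least_squares(f,[508,-217,70],args=(ks,)); print(ks,np.round(s.x,1),np.round(s.fun,1))
    s=least_squares(lambda p:f([*p,70],ks),[508,-217]); print(ks,np.round(s.x,1),np.round(s.fun,1))
e=np.array([512.2,-114.3,162.3])
g=lambda p:(box(C["w4"],e[0]+p[0],e[1]+p[1],(e[2]-30.5,e[2]-44.5),51)-[236,153,401,0])[:3]
s=least_squares(g,[0,0]);print("lid off",s.x,s.fun)
E
python3 fit2.py
```

```text
['w1', 'w2', 'w4'] [ 507.7 -217.1   70.8] [-0.2 -1.1  0.3  0.2  0.5  0.6 -0.3 -0.2 -0.2  0.1  0.2]
['w1', 'w2', 'w4'] [ 507.9 -217.4] [-0.3 -0.9  0.   0.1  0.7  0.8 -0.5 -0.3  0.   0.3 -0.1]
['w4'] [ 507.7 -217.4] [ 0.   0.2 -0.2]
['w2'] [ 507.5 -217.5] [ 0.5  0.5 -0.6 -0.6]
['w1'] [ 508.4 -217.3] [-0.1 -0.5  0.1  0.5]
lid off [1.2990018  0.81383673] [-0.14804713  0.021114    0.14793517]
```

Emit:
play_rows(motion=[[[1,0.1,-1.3,0,0,0,0],[1,0.1,-2,0,0,0,0],[1,0.1,-2,0,0,0,0],[1,0.1,-2,0,0,0,0],[1,0.1,-2,0,0,0,0],[1,0,-1,0,0,0,0],[1,0,0,0,0,0,0],[1,0,0,0,0,0,0],[1,0,0,0,0,0,0]]])

```text
time: 10.05
eef_pos: [507.3, -217.1, 162.5]
tool_rot: [[-1.0, -0.001, -0.0], [-0.001, 1.0, 0.0], [0.0, 0.0, -1.0]]
contact_force: [-0.4, 1.0, -2.9]
grip_width: 0.12
grip_force: 35.0
```

Emit:
play_rows(motion=[[[1,0,0,0.8,0,0,0],[1,0,0,1,0,0,0],[1,0,0,0.8,0,0,0],[1,0,0,0.5,0,0,0],[1,0,0,0,0,0,0],[1,0,0,0,0,0,0]]])

```text
time: 10.65
eef_pos: [507.5, -217.8, 131.5]
tool_rot: [[-1.0, 0.0, -0.0], [0.0, 1.0, -0.0], [0.0, -0.0, -1.0]]
contact_force: [1.3, -0.4, -2.2]
grip_width: 0.119
grip_force: 35.0
```

```bash
python3 look.py w5 tin_rim outer_collar; python3 - <<'E'
from h import *
import pickle
c,im,_=pickle.load(open("w5.pkl","rb"))
s=viewer.snapshot("side").copy(); t=viewer.snapshot("top").copy()
p=proj(cam("side"),(508,-217,90)).astype(int); print(p)
a=cv2.resize(s[p[1]-30:p[1]+30,p[0]-40:p[0]+40],(640,480),interpolation=cv2.INTER_CUBIC)[:,:400]
cv2.imwrite("pics/m5.png",np.vstack([im[100:330,:],cv2.resize(s[p[1]-20:p[1]+20,p[0]-35:p[0]+35],(640,366),interpolation=cv2.INTER_CUBIC)]))
E
```

```text
10.65 [ 507.5 -217.8  131.5] [[-1.0, 0.0, -0.0], [0.0, 1.0, -0.0], [0.0, -0.0, -1.0]] cam [ 426. -218.  295.] axis [ 0.29 -0.   -0.96]
tin_rim 0.86 [315.0, 150.0] [284, 146, 348, 159] [462.0, -219.0] [68. 70. 80.]
outer_collar 0.95 [319.0, 208.0] [235, 153, 400, 261] [507.0, -216.0] [90. 89. 98.]
outer_collar 0.76 [571.0, 22.0] [509, 0, 639, 55] [377.0, -50.0] [149.  59. 130.]
outer_collar 0.57 [544.0, 342.0] [527, 318, 564, 367] [631.0, -18.0] [119.  46. 104.]
{'outer_collar': 13397, 'inner_stem': 917}
[328 147]
```

View pics/m5.png

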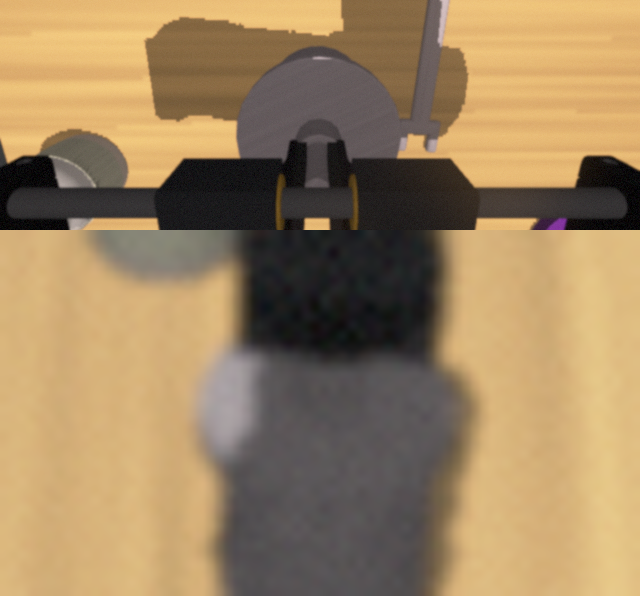

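The lids are centred over the tin, whose back rim strip shows at columns 284–348, row 146. I'll lower slowly while reading force.

Emit:
play_rows(motion=[[[1,0,0,0.3,0,0,0],[1,0,0,0.3,0,0,0],[1,0,0,0.3,0,0,0],[1,0,0,0.2,0,0,0],[1,0,0,0.2,0,0,0],[1,0,0,0,0,0,0]]])

```text
time: 11.65
eef_pos: [507.1, -217.7, 118.1]
tool_rot: [[-1.0, 0.0, -0.001], [0.0, 1.0, 0.0], [0.001, 0.0, -1.0]]
contact_force: [0.4, -0.3, -2.1]
grip_width: 0.124
grip_force: 35.0
```

Emit:
play_rows(motion=[[[1,0,0,0.15,0,0,0],[1,0,0,0.15,0,0,0],[1,0,0,0.15,0,0,0],[1,0,0,0,0,0,0]]])

```text
time: 12.05
eef_pos: [507.2, -217.7, 113.8]
tool_rot: [[-1.0, 0.0, -0.0], [0.0, 1.0, 0.0], [0.0, 0.0, -1.0]]
contact_force: [-0.5, -0.3, -3.5]
grip_width: 0.115
grip_force: 35.0
```

Emit:
play_rows(motion=[[[1,0,0,0.1,0,0,0],[1,0,0,0.1,0,0,0],[1,0,0,0.05,0,0,0],[1,0,0,0,0,0,0],[1,0,0,0,0,0,0]]])

```text
time: 12.55
eef_pos: [507.4, -217.7, 111.6]
tool_rot: [[-1.0, 0.0, 0.0], [0.0, 1.0, -0.0], [-0.0, -0.0, -1.0]]
contact_force: [-0.4, 1.1, -2.5]
grip_width: 0.119
grip_force: 35.0
```

Emit:
play_rows(motion=[[[1,0,0,0.05,0,0,0],[1,0,0,0.05,0,0,0],[1,0,0,0,0,0,0],[1,0,0,0,0,0,0]]])

```text
time: 12.95
eef_pos: [507.3, -217.7, 110.5]
tool_rot: [[-1.0, 0.0, -0.0], [0.0, 1.0, 0.0], [0.0, 0.0, -1.0]]
contact_force: [-0.8, -0.2, -3.2]
grip_width: 0.119
grip_force: 35.0
```

Emit:
play_rows(motion=[[[1,0,0,0.05,0,0,0],[1,0,0,0,0,0,0],[1,0,0,0,0,0,0]]])

```text
time: 13.25
eef_pos: [507.3, -217.7, 110.4]
tool_rot: [[-1.0, -0.0, 0.0], [-0.0, 1.0, -0.0], [-0.0, -0.0, -1.0]]
contact_force: [-1.7, 1.9, 1.1]
grip_width: 0.119
grip_force: 35.0
```

Force went from -3.2 to +1.1 N at the expected height (TCP 110.4), so the flange is seated. Releasing.

Emit:
play_rows(motion=[[[1,0,0,0.03,0,0,0],[1,0,0,0,0,0,0],[-0.4,0,0,0,0,0,0],[-0.4,0,0,0,0,0,0],[-0.4,0,0,0,0,0,0],[-0.4,0,0,0,0,0,0],[-0.4,0,0,0,0,0,0],[-0.4,0,0,0,0,0,0],[-0.4,0,0,0,0,0,0],[-0.4,0,0,0,0,0,0]]])

```text
time: 14.25
eef_pos: [507.4, -217.7, 109.7]
tool_rot: [[-1.0, 0.0, 0.0], [0.0, 1.0, -0.0], [-0.0, -0.0, -1.0]]
contact_force: [1.0, 0.0, -0.4]
grip_width: 0.679
grip_force: 0.0
```

```bash
python3 look.py w6 tin_rim inner_stem outer_collar; python3 - <<'E'
from h import *
import pickle
c,im,sel=pickle.load(open("w6.pkl","rb"))
for z in (80,106,138): print(z,np.round(proj(c,(507.5,-217.5,z)),1))
E
```

```text
14.25 [ 507.4 -217.7  109.7] [[-1.0, 0.0, 0.0], [0.0, 1.0, -0.0], [-0.0, -0.0, -1.0]] cam [ 426. -218.  273.] axis [ 0.29 -0.   -0.96]
tin_rim 0.67 [312.0, 153.0] [296, 149, 333, 155] [461.0, -221.0] [71. 76. 87.]
inner_stem 0.62 [320.0, 267.0] [304, 243, 330, 286] [546.0, -216.0] [74. 73. 80.]
outer_collar 0.94 [317.0, 217.0] [236, 153, 400, 286] [507.0, -218.0] [ 94.  92. 103.]
{'outer_collar': 15957, 'inner_stem': 1029}
80 [317.5 237.6]
106 [317.6 256.4]
138 [317.7 287.9]
```

View pics/w6.png

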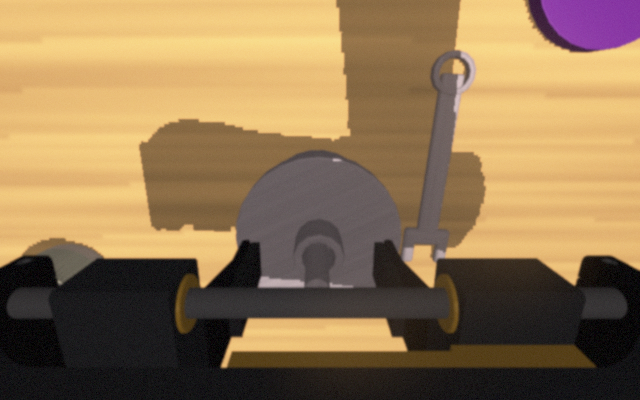

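The lids sit level on the tin and the open fingers straddle the collar. The stem top is at (318,288) as predicted. I'll lower to just above the disc and grip the collar.

Emit:
play_rows(motion=[[[-0.4,0,0,0.8,0,0,0],[-0.4,0,0,0.8,0,0,0],[-0.4,0,0,0.6,0,0,0],[-0.4,0,0,0.4,0,0,0],[-0.4,0,0,0,0,0,0],[-0.4,0,0,0,0,0,0]]])

```text
time: 15.2
eef_pos: [507.4, -217.8, 83.7]
tool_rot: [[-1.0, 0.0, -0.0], [0.0, 1.0, -0.0], [0.0, -0.0, -1.0]]
contact_force: [0.3, -0.2, -0.1]
grip_width: 0.698
grip_force: 0.0
```

Emit:
play_rows(motion=[[[1,0,0,0,0,0,0],[1,0,0,0,0,0,0],[1,0,0,0,0,0,0],[1,0,0,0,0,0,0],[1,0,0,0,0,0,0],[1,0,0,0,0,0,0],[1,0,0,0,0,0,0]]], force=30)

```text
time: 15.9
eef_pos: [507.4, -217.7, 83.8]
tool_rot: [[-1.0, 0.0, 0.0], [0.0, 1.0, 0.0], [-0.0, 0.0, -1.0]]
contact_force: [-0.1, 1.1, 0.8]
grip_width: 0.315
grip_force: 30.0
```

Emit:
play_rows(motion=[[[1,0,0,-0.2,0,0,0],[1,0,0,-0.5,0,0,0],[1,0,0,-0.8,0,0,0],[1,0,0,0,0,0,0]]])

```text
time: 16.3
eef_pos: [508.3, -218.0, 100.2]
tool_rot: [[-1.0, -0.0, 0.003], [-0.0, 1.0, -0.001], [-0.003, -0.001, -1.0]]
contact_force: [0.1, 1.0, -1.1]
grip_width: 0.318
grip_force: 30.0
```

Emit:
play_rows(motion=[[[1,0,0,-0.8,0,0,0],[1,0,0,-1,0,0,0],[1,0,0,-1,0,0,0],[1,0,0,-1,0,0,0],[1,0,0,-1,0,0,0],[1,0,0,-1,0,0,0],[1,0,0,-1,0,0,0],[1,0,0,-1,0,0,0],[1,0,0,-0.7,0,0,0],[1,0,0,0,0,0,0]]])

```text
time: 17.3
eef_pos: [508.0, -217.9, 185.1]
tool_rot: [[-1.0, -0.0, 0.002], [-0.0, 1.0, -0.001], [-0.002, -0.001, -1.0]]
contact_force: [0.5, 0.1, -1.0]
grip_width: 0.315
grip_force: 30.0
```

Emit:
play_rows(motion=[[[1,0,0,0,0,0,0],[1,0,0,0,0,0,0],[1,0,0,0,0,0,0],[1,0,0,0,0,0,0]]])

```text
time: 17.7
eef_pos: [507.1, -217.7, 183.3]
tool_rot: [[-1.0, 0.0, -0.001], [0.0, 1.0, 0.0], [0.001, 0.0, -1.0]]
contact_force: [0.3, -0.5, -1.1]
grip_width: 0.315
grip_force: 30.0
```

```bash
python3 look.py w7 tin_rim inner_stem outer_collar; python3 - <<'E'
from h import *
import pickle
c,im,_=pickle.load(open("w7.pkl","rb"))
s=viewer.snapshot("side").copy()
p=proj(cam("side"),(508,-217,120)).astype(int)
cv2.imwrite("pics/m7.png",np.vstack([im[100:330,:],cv2.resize(s[p[1]-22:p[1]+36,p[0]-50:p[0]+50],(640,370),interpolation=cv2.INTER_CUBIC)]))
E
```

```text
17.7 [ 507.1 -217.7  183.3] [[-1.0, 0.0, -0.001], [0.0, 1.0, 0.0], [0.001, 0.0, -1.0]] cam [ 425. -218.  347.] axis [ 0.29 -0.   -0.96]
tin_rim 0.57 [317.0, 148.0] [283, 140, 350, 158] [467.0, -217.0] [70. 72. 82.]
tin_rim 0.57 [316.0, 220.0] [223, 161, 411, 336] [535.0, -219.0] [ 94.  94. 104.]
inner_stem 0.62 [316.0, 159.0] [275, 148, 359, 169] [477.0, -218.0] [90. 88. 98.]
outer_collar 0.94 [540.0, 330.0] [510, 274, 575, 354] [658.0, 17.0] [131.  50. 114.]
outer_collar 0.88 [534.0, 22.0] [479, 0, 602, 63] [367.0, -44.0] [151.  63. 134.]
outer_collar 0.65 [317.0, 221.0] [223, 162, 411, 337] [536.0, -218.0] [ 94.  93. 104.]
{'tin_rim': 16663, 'outer_collar': 16702, 'inner_stem': 859}
```

View pics/m7.png

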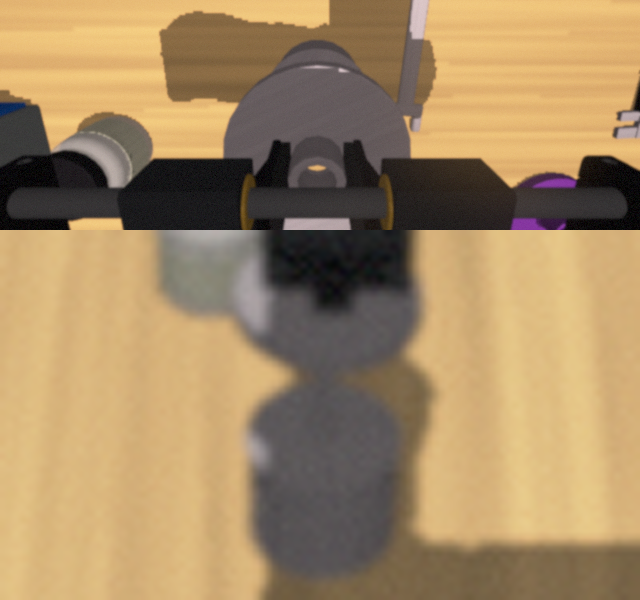

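The wrist strip shows the outer lid held level, with its collar hole empty. The inner lid's flange is still on the tin, at rows 148–169. The side crop shows a gap between the raised lid and the tin. The lid has risen 99 mm against the 80 mm needed. Handing in.

```bash
python3 -c "
from plant import arm
print(arm.hand_in())"
```

```text
the job is handed in; nothing more can be done
None
```

I handed the job in at about 18 s: the inner lid is seated on the medium tin, and the arm is holding the outer lid level about 27 mm above the stem; the judge's verdict was not shown.

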